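# Shut the tagged stopcock under the sliding cover of the bench valve box

## Task

The rinse supply of the sampling bench has to be shut off: push the white cover of the valve box aside along its guides, all the way over the closed deck to its stop, and then push the uncovered valve handle that is marked with a round disc at its end clockwise until it is fully shut, across its pipe. Just push with the fingertips, without lifting the cover, and leave the cover open, the plain handle as it is, and the bottle, tube rack and ice pack where they stand.

Things in the scene. Friction and masses are not known exactly. Their poses are not given: they have to be found in the camera images.
- valvebox: Fixed grey box 193 (x) x 540 (y) mm; origin: centre of its underside, on the bench. -y half: open bay (inside x -72..72, y -250..-6 mm, floor 8 mm up) with the two valves; +y half: closed deck. The cover rides 100 mm up on flanges and deck, between guide ledges (top 112 mm) along both long sides, 2.5 mm play a side, and end stops at y -263 and +263 mm. Its yaw varies.
- cover: Loose white plate 172 (x) x 260 (y) x 6 mm, about 0.4 kg; origin: centre of its underside; axes as the box's. Push rib on top along x, 100 mm long, 12 mm thick, 6 to 28 mm above the underside, centred on the origin. Starts over the bay, origin at y -132 to -105 mm of the box; fully aside it lies on the deck at the +y stop, origin at y +133 mm. Slides with a few N.
- tagged (a joint): Angle of the marked steel handle (the one with the round disc), rad: 0 = open, in line with the pipe, pointing to the box's -x; it turns clockwise seen from above; 1.571 = shut at its stop, pointing to the box's +y. It stays where it is left and takes about 3 N at the disc.
- tagged_pivot (a point): Turning axis of the marked handle at mid-height, 80 mm above the bench; the handle is 72 to 88 mm high up (bar 74 to 86), hub 22 mm across. The valve is at either of two places in the bay: x +30, y -180 or -82 mm of the box; the plain one is at the other. Its brass pipe runs along x below, with nothing but the stem above 55 mm.
- tagged_tip (a point): Centre of the marking disc, 32 mm across and 16 mm thick, at the handle's end, 48 mm from the turning axis; the bar between is 12 mm wide.
- plain (a joint): Angle of the other handle, a plain straight bar without disc, same meaning (0 = open); to be left as it is.
- plain_tip (a point): End of the plain handle's bar, 64 mm from its turning axis, at mid-height; bar 12 mm wide and 12 mm thick, same height as the marked one's.
- bottle: Loose white disinfectant bottle, 65 by 100 mm, 185 mm high, standing on the bench off the -y end of the box; origin under its centre.
- tuberack: Loose white rack with red-capped sample tubes, 75 by 140 mm, 94 mm high, standing beyond the deck half of the box; origin under its centre.
- icepack: Loose blue ice pack 65 by 110 by 28 mm with a 6 mm cap on top, lying beyond the bay half of the box; origin under its centre.

How it is judged:
On the way, in this order (a step that is already met when the one before it is completed fails the run):
1. the cover is pushed fully aside onto the deck, the marked handle still open (y of cover in the frame of valvebox above 0.113 m and value of joint tagged below 0.5 rad and height (world z) of cover below 0.11 m and angle between cover's own z axis and vertical below 0.08 rad), for 0.2 s.
2. the marked handle is pushed fully shut (value of joint tagged above 1.45 rad), for 0.2 s.
At the end, for the whole second after the job is handed in: The marked handle is within 0.12 rad of its shut stop, the plain handle still below 0.35 rad, the cover lies flat on the deck within 20 mm of its stop and at rest, and bottle, rack and ice pack are within 30 mm of where they stood (value of joint tagged above 1.45 rad and value of joint plain below 0.35 rad and y of cover in the frame of valvebox above 0.113 m and height (world z) of cover below 0.11 m and angle between cover's own z axis and vertical below 0.08 rad and linear speed of cover below 0.02 m/s and distance of each of bottle, tuberack, icepack from where it was at the start of the episode below 0.03 m); the robot touches nothing.
It fails at once if the cover is lifted or tipped off its guides (height (world z) of cover above 0.118 m or angle between cover's own z axis and vertical above 0.15 rad).
It fails at once if the plain handle is turned (value of joint plain above 0.35 rad).
It fails at once if the bottle, tube rack or ice pack is moved, lifted or knocked over (distance of any of bottle, tuberack, icepack from where it was at the start of the episode above 0.03 m or angle between any of bottle, tuberack, icepack's own z axis and vertical above 0.3 rad).
It also fails if it takes over 51 s, if anything falls off the work surface, if the arm or the gripper's body presses on something with over 40 N, if the wrist force passes 120 N, or if a joint passes its speed limit or range.

## Robot

A 6-joint arm with a two-finger parallel gripper is mounted at the origin on the work surface. World frame = base frame: x ahead of the robot, y to its left, z up, the work surface at z = 0. Lengths are in m, angles in rad, forces in N, time in s.
With the tool pointing down it reaches from about 0.425 to 0.95 m from the base axis. Payload 3.5 kg.
Tool frame: the origin (TCP) lies on the centre line of the jaws, within the pads' length; the fingertips stand 14 mm ahead of it and the grasp point (between the pads) lies 5 mm behind it (ctrl.finger_overhang is the distance from the TCP to the fingertips, in m); z points along the fingers, y is the line along which they close (so a half turn about z gives the same grasp; the last joint's range is limited). The gripper opens to 85 mm and grips with 20 to 120 N. Pads are 22 mm wide; open, the fingers measure 114 mm over their backs; the gripper's body (76 mm by 85 mm) begins 54 mm behind the grasp point. The pads swing forward as they close: fully open they stand 13 mm farther back than shut.
Start: joints at [1.151, 0.286, 1.577, -0, 1.279, -0.15], TCP at [0.18, 0.651, 0.207] pointing down, gripper open.
Joint ranges: [-2.77, 2.77], [-0.9, 2.22], [0.21, 2.48], [-1.53, 4.67], [0.24, 2.81], [-2.84, 2.84]. Speed limits (rad/s): [2.79, 2.79, 3.14, 3.14, 3.14, 3.14].

## Interface

Orientations are given as a unit quaternion [x, y, z, w].
In Python, from plant import ctrl gives the robot as it stands.
- The arm moves only by the tool send_rows, never from a script. Its argument "moves" is text: rows parted by semicolons, each of 7 numbers parted by spaces: the turn, a rotation vector about the tool's x, y, z in units of 360 degrees (1.0 is 360 degrees), then the shift along the tool's x, y, z in units of 20 cm (1.0 is 20 cm), then the gripper's target within -1 to 1 (fully open at 1, half-way at 0, shut at -1). A call has 1 to 12 rows; each row is the pose to reach, as a shift and turn from the pose commanded when the call began, along the tool's axes at that moment, turning the shorter way round; what a row does not reach only later rows make up. A row lasts 1/8 s, in which the tool goes at most 62.5 mm and 10.7 degrees, less where a joint would pass 70% of its speed; a pose out of reach is approached as far as the arm can. A call with a number of a shift or a turn outside -1 to 1 is refused whole. A call with a gripper value outside its range is refused whole. The fingers move at their own pace and stop on an object; "newtons" is the grip in N (left out, the last holds). Time passes only in rows, so rows that repeat a pose let the fingers close. It gives the time, the measured TCP pose, the force, the opening and the grip force at its end, in the units of the state.
- ctrl.get_state(): the state, without advancing time (a new reading comes with each control period).
- ctrl.read_camera(name): name is "scene" or "top"; returns a dict with "image" (400x640x3 uint8, red, green, blue), "fovy" (degrees; the focal length in pixels is half the picture's height over the tangent of half this angle, whatever the lens; pixels are square), "cx", "cy" (the principal point, pixels), "extrinsics" (4x4, takes a point from camera to world coordinates). Camera axes: x right, y up, looking along -z (the intrinsics and any distortion apply to the point x, -y, -z); pixel columns grow to the right and rows downward; lengths in m; the calibration is good to about 2 mm. A picture is of the moment at which its call begins. There is no depth.
- ctrl.sign_off(): hands the job in; it is judged then, once.
The state is a dict: "time": time; "qpos": joint angles; "dq": joint speeds; "joint_efforts": joint torques, N m; "eef_pos": TCP position; "tcp_rot": TCP orientation; "contact_force": force on the tool from outside, world axes, zero at the start; "wrist_torque": the same for the moment, N m; "opening": opening from 0.0 (shut) to 1.0 (fully open); "finger_force": force on a finger pad.
Only numpy, scipy, OpenCV 4.12 (cv2) and the standard library are available. Lean on these libraries where they do the work, as an engineer would, in place of code of your own. Each camera call takes 0.05 s, during which the arm holds its last target. There are 200 camera calls.

## Working session

There is one attempt and no reset: what is moved stays moved. The work goes in short steps, Python scripts to look and compute and a tool call to move; the robot and the scene stay as the last step left them, time stands still between calls to the robot, and variables do not carry over. Pictures are saved under pics/ and viewed, at most 10 in all, crops included, and the job is handed in when it is done.

Besides the shell and the picture viewer there is one more tool, called after "Emit:" by a JSON object that holds its "api" and its "payload". send_rows: Moves the arm, as the interface text tells. Its arguments: {"type":"object","properties":{"moves":{"type":"string"},"newtons":{"type":"number"}},"required":["moves"]}

```bash
mkdir -p pics; ls; python3 - <<'E'
from plant import ctrl
import cv2
for n in("scene","top"):
    c=ctrl.read_camera(n); cv2.imwrite(f"pics/{n}0.png",c["image"][:,:,::-1])
    print(n,{k:v for k,v in c.items() if k!="image"})
s=ctrl.get_state();print(s)
E
```

```text
pics
scene {'fovy': 47.64817748666316, 'cx': 326.4170694176065, 'cy': 201.5203818459288, 'extrinsics': array([[ 0.7457484 , -0.49067482,  0.45066346,  0.99851364],
       [ 0.66622596,  0.55078208, -0.50277438, -0.56582895],
       [-0.00151863,  0.67518688,  0.73764515,  0.76711819],
       [ 0.        ,  0.        ,  0.        ,  1.        ]])}
top {'fovy': 51.29391271883212, 'cx': 314.2580921338682, 'cy': 189.73989627970977, 'extrinsics': array([[-0.00802929,  0.98909849, -0.14703642,  0.3988101 ],
       [-0.99994875, -0.0088486 , -0.00491889, -0.10116233],
       [-0.00616633,  0.14698939,  0.98911885,  1.17810638],
       [ 0.        ,  0.        ,  0.        ,  1.        ]])}
{'time': 0.1, 'qpos': array([ 1.15101530e+00,  2.87089564e-01,  1.57804679e+00, -9.92917085e-06,
        1.27859838e+00, -1.50014380e-01]), 'dq': array([ 1.14677913e-03, -1.42022105e-03, -2.46676372e-03,  9.25919303e-06,
       -3.77912191e-04, -8.10258208e-04]), 'joint_efforts': array([ 1.15856783e-03, -4.07296515e+01, -2.93700278e+01, -1.27693424e-04,
        3.48919879e-03, -3.04484075e-06]), 'eef_pos': array([0.17960679, 0.64999038, 0.20586846]), 'tcp_rot': array([ 1.34473193e-01,  9.90916653e-01, -1.02920541e-03, -2.96465514e-04]), 'contact_force': array([ 0.45337508, -0.89107546, -0.28835628]), 'wrist_torque': array([-0.03501432,  0.00603051, -0.02881021]), 'finger_force': 0.0, 'opening': 0.9997522069897108}
```

View pics/top0.png

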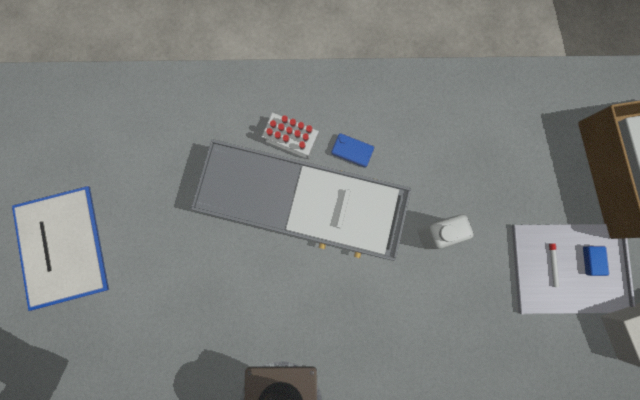

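View pics/scene0.png

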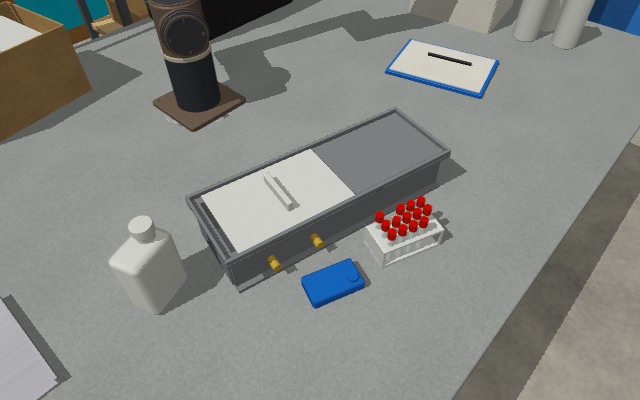

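The top view shows the box from (210,142) to (395,258), with the white cover over the bay at about (345,208) and its rib at (341,209). The bottle is at (452,232), the rack at (290,133) and the ice pack at (353,150). The scene view confirms this. Next I'll measure the cover and the box.

```bash
cat > h.py <<'E'
import numpy as np, cv2
from plant import ctrl
def ray(c,p):
    p=np.atleast_2d(p).astype(float); f=c["image"].shape[0]/2/np.tan(np.radians(c["fovy"])/2)
    d=np.c_[(p[:,0]-c["cx"])/f,-(p[:,1]-c["cy"])/f,-np.ones(len(p))]
    E=c["extrinsics"]; return E[:3,3],d@E[:3,:3].T
def plane(c,p,z):
    o,d=ray(c,p); return (o+d*((z-o[2])/d[:,2])[:,None])[:,:2]
def rect(pts):
    return cv2.minAreaRect((pts*1000).astype(np.float32))
E
python3 - <<'E'
from h import *
for n,seed in (("top",(365,200)),("scene",(250,210))):
    c=ctrl.read_camera(n); im=c["image"]; hsv=cv2.cvtColor(im,cv2.COLOR_RGB2HSV)
    m=((hsv[...,2]>165)&(hsv[...,1]<40)).astype(np.uint8)
    _,l=cv2.connectedComponents(m); mm=(l==l[seed[1],seed[0]]).astype(np.uint8)
    k=max(cv2.findContours(mm,0,1)[0],key=cv2.contourArea)[:,0]
    r=rect(plane(c,k,.106)); print(n,"cover",m[seed[1],seed[0]],r, k.min(0),k.max(0))
    hull=cv2.approxPolyDP(cv2.convexHull(k),4,True)[:,0]; print(hull.tolist(),(plane(c,hull,.106)*1000).round().tolist())
c=ctrl.read_camera("top")
i=c["image"][120:280,180:430,::-1]; cv2.imwrite("pics/crop1.png",cv2.resize(i,None,fx=3.2,fy=3.2,interpolation=cv2.INTER_CUBIC))
E
```

```text
top cover 1 ((507.51715087890625, -168.59716796875), (258.4667053222656, 170.72962951660156), 75.44017028808594) [287 166] [398 253]
[[303, 166], [398, 190], [384, 253], [287, 229]] [[621.0, -67.0], [556.0, -313.0], [394.0, -272.0], [457.0, -25.0]]
scene cover 1 ((509.70025634765625, -166.90878295898438), (259.5358581542969, 168.8040008544922), 75.3805160522461) [201 149] [354 252]
[[354, 194], [239, 252], [201, 196], [309, 149]] [[622.0, -63.0], [559.0, -311.0], [397.0, -271.0], [461.0, -23.0]]
```

View pics/crop1.png

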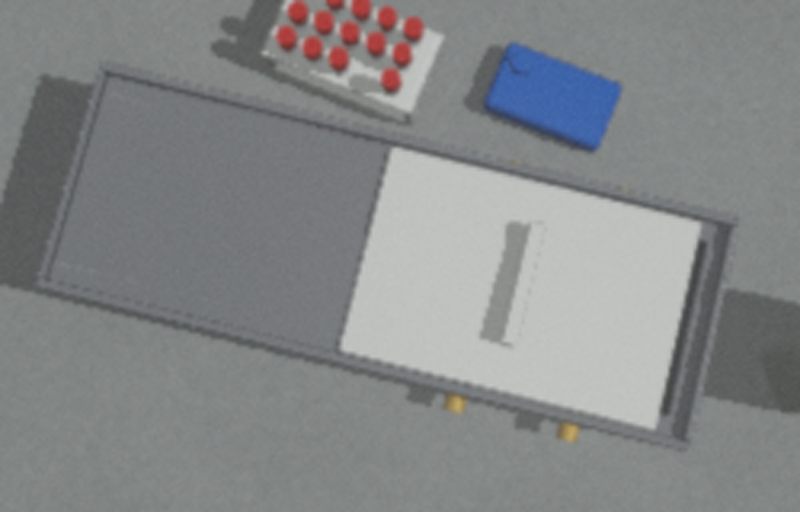

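The crop gives the box's outer top corners at about (103,66), (735,218), (686,446) and (40,287) in crop pixels. Both views agree on the cover, at about 258 x 171 mm.

```bash
cat >> h.py <<'E'
from scipy.spatial.transform import Rotation as R
C=np.array([.5086,-.1677])            # cover centre at start
def tool(pt,yaw=None):                # world xy(z) -> shift in tool units from now
    s=ctrl.get_state(); T=R.from_quat(s["tcp_rot"]); d=np.array(pt)-s["eef_pos"]
    return (T.inv().apply(d)/.2).round(3)
E
python3 - <<'E'
from h import *
c=ctrl.read_camera("top")
k=np.array([(103,66),(735,218),(686,446),(40,287)])/3.2+[180,120]
w=plane(c,k,.112); r=rect(w); print((w*1000).round(),r)
u=w[0]-w[1]+w[3]-w[2]; yaw=np.arctan2(-u[0],u[1]); print("yaw",np.degrees(yaw))
B=w.mean(0); A=np.array([[np.cos(yaw),-np.sin(yaw)],[np.sin(yaw),np.cos(yaw)]])
print("box",B,"cover in box",(C-B)@A)
s=ctrl.get_state(); M=R.from_quat(s["tcp_rot"]).as_matrix(); print(M.round(3),ctrl.finger_overhang)
print("bottle/ice/rack in box",(plane(c,[(450,228)],.18)-B)@A,(plane(c,[(353,151)],.03)-B)@A)
# rib -y face side
print("rib standoff target", C+A@[0,-.05])
for p in ([.45,.25,.2],[*(C+A@[0,-.05]),.2]): print(tool(p))
E
```

```text
[[ 691.  172.]
 [ 559. -343.]
 [ 378. -296.]
 [ 508.  218.]] ((534.0231323242188, -62.0032958984375), (531.4124145507812, 188.0950469970703), 75.72822570800781)
yaw -14.259702955772124
box [ 0.53402966 -0.06220421] cover in box [ 0.0013393  -0.10850915]
[[-0.964  0.267 -0.   ]
 [ 0.267  0.964 -0.001]
 [ 0.    -0.001 -1.   ]] 0.014
bottle/ice/rack in box [[ 0.00846648 -0.36619605]] [[ 0.17595383 -0.10338244]]
rib standoff target [ 0.49628413 -0.21615946]
[-1.836 -1.569  0.034]
[-2.68  -3.754  0.036]
```

Emit:
{"api": "send_rows", "payload": {"moves": "0 0 0 -1 -0.6 0 -1;0 0 0 -1 -0.6 0 -1;0 0 0 -1 -0.6 0 -1;0 0 0 -1 -0.6 0 -1;0 0 0 -1 -0.6 0 -1;0 0 0 -1 -0.6 0 -1", "newtons": 30}}

```text
time: 1.05
eef_pos: [0.3404, 0.4819, 0.2072]
tcp_rot: [0.135, 0.991, 0.0, -0.0]
contact_force: [0.8, -0.4, -0.3]
opening: -0.001
finger_force: 0.0
```

Emit:
{"api": "send_rows", "payload": {"moves": "0 0 0 -1 -1 0 -1;0 0 0 -1 -1 0 -1;0 0 0 -1 -1 0 -1;0 0 0 -1 -1 0 -1;0 0 0 -1 -1 0 -1;0 0 0 -1 -1 0 -1;0 0 0 -1 -1 0 -1"}}

```text
time: 1.92
eef_pos: [0.4795, 0.237, 0.2071]
tcp_rot: [0.134, 0.991, 0.0, -0.0]
contact_force: [-0.4, 0.4, 0.1]
opening: 0.004
finger_force: 0.0
```

Emit:
{"api": "send_rows", "payload": {"moves": "0 0 0 -0.68 -1 0 -1;0 0 0 -0.68 -1 0 -1;0 0 0 -0.68 -1 0 -1;0 0 0 -0.68 -1 0 -1;0 0 0 -0.68 -1 0 -1;0 0 0 -0.68 -1 0 -1"}}

```text
time: 2.68
eef_pos: [0.5576, 0.0084, 0.2068]
tcp_rot: [0.134, 0.991, 0.0, -0.0]
contact_force: [-0.9, 0.7, 0.4]
opening: -0.001
finger_force: 0.0
```

Emit:
{"api": "send_rows", "payload": {"moves": "0 0 0 0 -1 0 -1;0 0 0 0 -1 0 -1;0 0 0 0 -1 0 -1;0 0 0 0 -1 0 -1;0 0 0 0 -1 0 -1;0 0 0 0 -1 0 -1"}}

```text
time: 3.42
eef_pos: [0.5051, -0.1841, 0.207]
tcp_rot: [0.133, 0.991, 0.0, -0.0]
contact_force: [-0.2, 1.0, -1.1]
opening: -0.002
finger_force: 0.0
```

```bash
cat >> h.py <<'E'
B=np.array([.5340,-.0622]); yaw=np.radians(-14.5)
A=np.array([[np.cos(yaw),-np.sin(yaw)],[np.sin(yaw),np.cos(yaw)]])
def st():
    s=ctrl.get_state(); p=s["eef_pos"]
    print("t",round(s["time"],2),"p",p.round(4),"box",((p[:2]-B)@A).round(4),"F",s["contact_force"].round(1),"op",round(s["opening"],3),"q",s["qpos"].round(2),"toolyaw",R.from_quat(s["tcp_rot"]).as_matrix()[:2,1].round(4))
E
python3 - <<'E'
from h import *
st(); print(A, ctrl.finger_overhang)
print(tool([*(C+A@[0,-.05]),.2]))
E
```

```text
t 3.42 p [ 0.5051 -0.1841  0.207 ] box [ 0.0025 -0.1252] F [-0.2  1.  -1.1] op -0.002 q [-0.54 -0.02  1.91  0.    1.25 -1.84] toolyaw [0.2639 0.9646]
[[ 0.96814764  0.25038   ]
 [-0.25038     0.96814764]] 0.014
[ 0.001 -0.167  0.035]
```

Emit:
{"api": "send_rows", "payload": {"moves": "0 0 0 0 -0.17 0 -1;0 0 0 0 -0.17 0 -1;0 0 0 0 -0.17 0.2 -1;0 0 0 0 -0.17 0.35 -1;0 0 0 0 -0.17 0.4 -1;0 0 0 0 -0.17 0.4 -1"}}

```text
time: 4.18
eef_pos: [0.4957, -0.2179, 0.1269]
tcp_rot: [0.134, 0.991, 0.0, -0.0]
contact_force: [0.0, -0.5, 0.5]
opening: -0.001
finger_force: 0.0
```

```bash
python3 - <<'E'
from h import *
st()
c=ctrl.read_camera("scene"); i=c["image"][80:330,100:470,::-1]; cv2.imwrite("pics/crop2.png",cv2.resize(i,None,fx=2,fy=2))
E
```

```text
t 4.17 p [ 0.4957 -0.2179  0.1269] box [ 0.002  -0.1603] F [ 0.  -0.5  0.5] op -0.001 q [-0.6   0.08  1.97  0.    1.09 -1.9 ] toolyaw [0.2653 0.9642]
```

View pics/crop2.png

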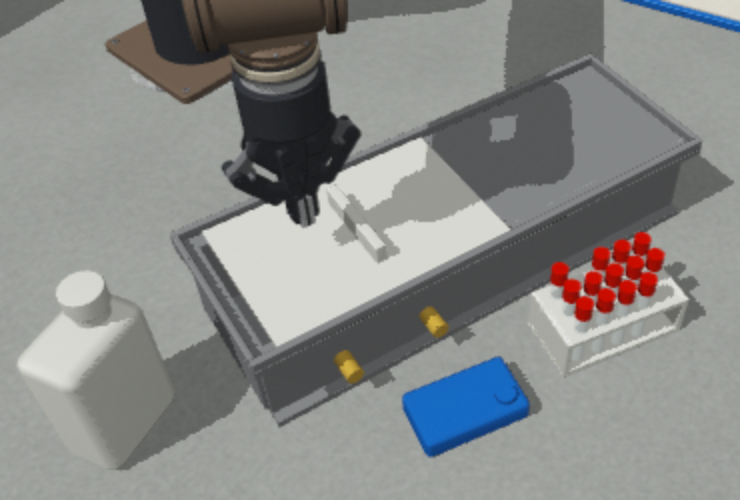

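The closed fingertips stand just on the -y side of the rib, at crop pixel (300,215), with the rib at (355,222). Pushing now.

Emit:
{"api": "send_rows", "payload": {"moves": "0 0 0 0.001 0.06 0 -1;0 0 0 0.002 0.12 0 -1;0 0 0 0.003 0.18 0 -1;0 0 0 0.004 0.25 0 -1;0 0 0 0.005 0.33 0 -1;0 0 0 0.006 0.41 0 -1;0 0 0 0.007 0.49 0 -1;0 0 0 0.009 0.57 0 -1;0 0 0 0.01 0.65 0 -1;0 0 0 0.011 0.73 0 -1;0 0 0 0.012 0.81 0 -1;0 0 0 0.013 0.88 0 -1"}}

```text
time: 5.72
eef_pos: [0.5402, -0.0476, 0.1271]
tcp_rot: [0.134, 0.991, -0.0, 0.0]
contact_force: [-0.8, 0.5, -0.7]
opening: 0.001
finger_force: 0.0
```

```bash
python3 - <<'E'
from h import *
st()
c=ctrl.read_camera("scene"); i=c["image"][80:330,100:470,::-1]; cv2.imwrite("pics/crop3.png",cv2.resize(i,None,fx=2,fy=2))
E
```

```text
t 5.72 p [ 0.5402 -0.0476  0.1271] box [0.0023 0.0156] F [-0.8  0.5 -0.7] op 0.001 q [-0.28  0.08  1.97 -0.    1.09 -1.58] toolyaw [0.2663 0.9639]
```

View pics/crop3.png

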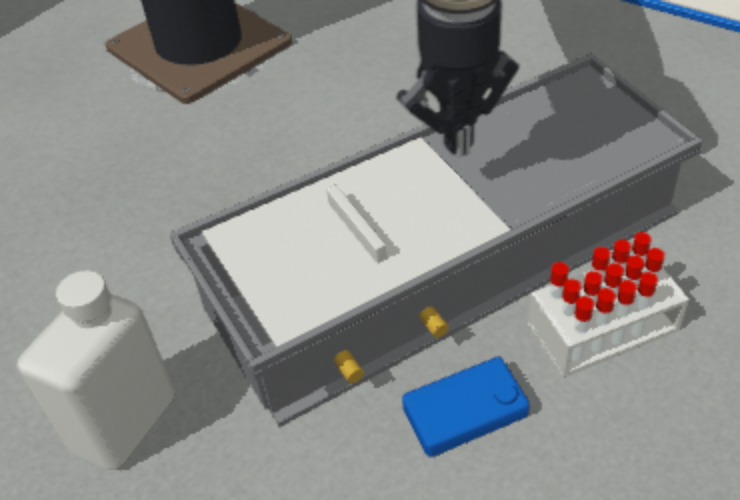

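The fingers passed over the rib without moving the cover: it is still at crop pixel (355,222), and the fingers are now at (462,150). The tips must be higher than I assumed, so I'll triangulate them.

```bash
python3 - <<'E'
from h import *
p=ctrl.get_state()["eef_pos"]
for n in("scene","top"):
    c=ctrl.read_camera(n); E=c["extrinsics"]; f=200/np.tan(np.radians(c["fovy"])/2)
    def pr(P):
        q=E[:3,:3].T@(P-E[:3,3]); return np.array([c["cx"]+f*q[0]/-q[2], c["cy"]-f*q[1]/-q[2]])
    for dz in(-.014,0,.02): print(n,dz,pr(p+[0,0,dz]).round(1))
    if n=="scene": u=(pr(p+[0,0,-.014])).astype(int); a=c["image"][u[1]-40:u[1]+40,u[0]-50:u[0]+50,::-1].copy(); a[40,50]=(0,0,255)
    else: u=(pr(p+[0,0,-.014])).astype(int); b=c["image"][u[1]-40:u[1]+40,u[0]-50:u[0]+50,::-1].copy(); b[40,50]=(0,0,255)
    print(u)
cv2.imwrite("pics/tip.png",cv2.resize(np.hstack([a,b]),None,fx=4,fy=4,interpolation=cv2.INTER_NEAREST))
E
```

```text
scene -0.014 [329.  168.5]
scene 0 [329.  163.6]
scene 0.02 [329.  156.3]
[328 168]
top -0.014 [295.1 196.3]
top 0 [294.9 195.6]
top 0.02 [294.4 194.6]
[295 196]
```

View pics/tip.png

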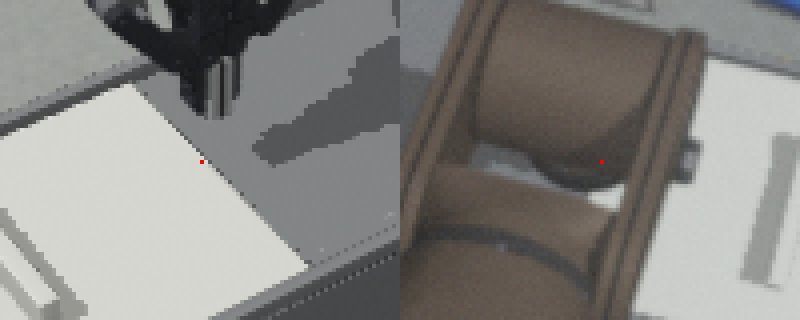

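The visible tip is at about (332,157) in the scene view, against a predicted (329,168.5). The true tips are therefore roughly 30 mm higher than nominal, or offset. I'll go back behind the rib, then lower by touch.

Emit:
{"api": "send_rows", "payload": {"moves": "0 0 0 0 0 -0.1 -1;0 0 0 0 -0.3 -0.1 -1;0 0 0 -0.01 -0.6 -0.1 -1;0 0 0 -0.013 -0.88 -0.1 -1;0 0 0 -0.013 -0.88 -0.1 -1;0 0 0 -0.013 -0.88 0 -1;0 0 0 -0.013 -0.88 0 -1"}}

```text
time: 6.75
eef_pos: [0.4943, -0.2177, 0.1253]
tcp_rot: [0.134, 0.991, 0.001, -0.002]
contact_force: [-0.2, 0.2, 0.2]
opening: 0.002
finger_force: 0.0
```

Emit:
{"api": "send_rows", "payload": {"moves": "0 0 0 0 0 0.02 -1;0 0 0 0 0 0.035 -1;0 0 0 0 0 0.05 -1;0 0 0 0 0 0.05 -1"}}

```text
time: 7.25
eef_pos: [0.4955, -0.2188, 0.117]
tcp_rot: [0.134, 0.991, 0.0, -0.0]
contact_force: [0.4, 0.1, -0.2]
opening: 0.004
finger_force: 0.0
```

```bash
python3 - <<'E'
from h import *
st()
c=ctrl.read_camera("scene"); u=(250,195); a=c["image"][u[1]-40:u[1]+40,u[0]-50:u[0]+90,::-1]
cv2.imwrite("pics/tip2.png",cv2.resize(a,None,fx=5,fy=5,interpolation=cv2.INTER_NEAREST))
E
```

```text
t 7.25 p [ 0.4955 -0.2188  0.117 ] box [ 0.0019 -0.1613] F [ 0.4  0.1 -0.2] op 0.004 q [-0.6   0.09  1.98 -0.    1.07 -1.9 ] toolyaw [0.2664 0.9639]
```

View pics/tip2.png

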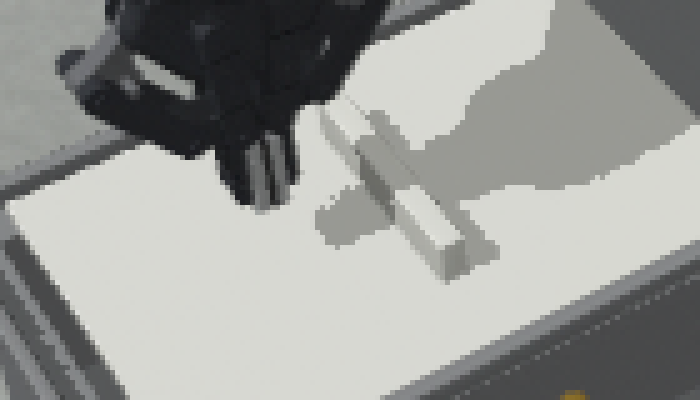

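The tip is at crop pixel (262,208) and its shadow at (322,225), so it is still clearly above the cover. I'll lower further.

Emit:
{"api": "send_rows", "payload": {"moves": "0 0 0 0 0 0.02 -1;0 0 0 0 0 0.04 -1;0 0 0 0 0 0.04 -1"}}

```text
time: 7.68
eef_pos: [0.4951, -0.2188, 0.1085]
tcp_rot: [0.135, 0.991, 0.0, -0.001]
contact_force: [0.2, -0.1, 0.6]
opening: 0.001
finger_force: 0.0
```

Emit:
{"api": "send_rows", "payload": {"moves": "0 0 0 0 0 0.01 -1;0 0 0 0 0 0.02 -1;0 0 0 0 0 0.02 -1"}}

```text
time: 8.05
eef_pos: [0.4954, -0.2189, 0.1049]
tcp_rot: [0.134, 0.991, 0.0, -0.0]
contact_force: [1.0, 0.1, -0.3]
opening: 0.002
finger_force: 0.0
```

```bash
python3 - <<'E'
from h import *
st()
c=ctrl.read_camera("scene"); u=(250,195); a=c["image"][u[1]-40:u[1]+40,u[0]-50:u[0]+90,::-1]
cv2.imwrite("pics/tip3.png",cv2.resize(a,None,fx=5,fy=5,interpolation=cv2.INTER_NEAREST))
E
```

```text
t 8.05 p [ 0.4954 -0.2189  0.1049] box [ 0.0019 -0.1614] F [ 1.   0.1 -0.3] op 0.002 q [-0.6   0.1   1.99 -0.    1.05 -1.9 ] toolyaw [0.2665 0.9638]
```

View pics/tip3.png

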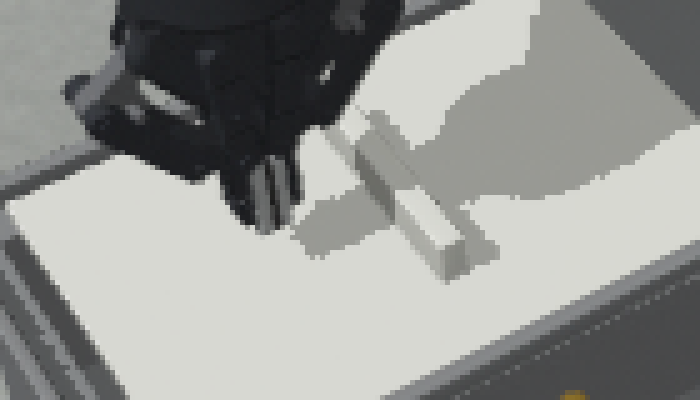

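The gap between tip and shadow is shrinking: the tip is at (268,233) and its shadow at (305,245), so about 10 mm remains. I'll lower a little more and then push slowly.

Emit:
{"api": "send_rows", "payload": {"moves": "0 0 0 0 0 0.01 -1;0 0 0 0 0 0.02 -1;0 0 0 0 0 0.02 -1"}}

```text
time: 8.48
eef_pos: [0.4953, -0.2189, 0.1008]
tcp_rot: [0.134, 0.991, 0.0, -0.0]
contact_force: [-0.4, 0.2, -0.9]
opening: -0.001
finger_force: 0.0
```

Emit:
{"api": "send_rows", "payload": {"moves": "0 0 0 0.001 0.05 0 -1;0 0 0 0.002 0.1 0 -1;0 0 0 0.003 0.15 0 -1;0 0 0 0.004 0.2 0 -1;0 0 0 0.004 0.25 0 -1"}}

```text
time: 9.1
eef_pos: [0.5082, -0.1702, 0.1012]
tcp_rot: [0.134, 0.991, -0.0, -0.0]
contact_force: [-0.6, -2.2, -0.0]
opening: -0.006
finger_force: 0.8
```

```bash
cat >> h.py <<'E'
def cover(n="scene"):
    c=ctrl.read_camera(n); im=c["image"]; hsv=cv2.cvtColor(im,cv2.COLOR_RGB2HSV)
    m=((hsv[...,2]>165)&(hsv[...,1]<40)).astype(np.uint8)
    best=None
    for k in cv2.findContours(m,0,1)[0]:
        if cv2.contourArea(k)<1500: continue
        w=(plane(c,k[:,0],.106)-B)@A*1000
        if abs(np.median(w[:,0]))<95: print("white: box x",w[:,0].min().round(),w[:,0].max().round(),"y",w[:,1].min().round(),w[:,1].max().round())
    return c
E
python3 - <<'E'
from h import *
st(); cover()
E
```

```text
t 9.1 p [ 0.5082 -0.1702  0.1012] box [ 0.0021 -0.111 ] F [-0.6 -2.2 -0. ] op -0.006 q [-0.51  0.1   2.   -0.    1.04 -1.81] toolyaw [0.2659 0.964 ]
white: box x -47.0 158.0 y -631.0 -558.0
white: box x -102.0 116.0 y -438.0 -335.0
white: box x -83.0 88.0 y -229.0 31.0
```

The cover is moving at about 2 N. Continuing.

Emit:
{"api": "send_rows", "payload": {"moves": "0 0 0 0.001 0.06 0 -1;0 0 0 0.002 0.14 0 -1;0 0 0 0.003 0.22 0 -1;0 0 0 0.004 0.3 0 -1;0 0 0 0.006 0.38 0 -1;0 0 0 0.007 0.46 0 -1;0 0 0 0.008 0.54 0 -1;0 0 0 0.009 0.62 0 -1;0 0 0 0.011 0.7 0 -1;0 0 0 0.012 0.78 0 -1;0 0 0 0.013 0.86 0 -1;0 0 0 0.014 0.92 0 -1"}}

```text
time: 10.65
eef_pos: [0.5546, 0.0085, 0.1011]
tcp_rot: [0.134, 0.991, -0.0, -0.0]
contact_force: [-1.0, -1.9, -0.2]
opening: -0.0
finger_force: 1.0
```

Emit:
{"api": "send_rows", "payload": {"moves": "0 0 0 0.001 0.05 0 -1;0 0 0 0.002 0.1 0 -1;0 0 0 0.003 0.14 0 -1;0 0 0 0.003 0.18 0 -1;0 0 0 0.004 0.21 0 -1;0 0 0 0.004 0.21 0 -1"}}

```text
time: 11.4
eef_pos: [0.5649, 0.049, 0.101]
tcp_rot: [0.134, 0.991, 0.001, -0.0]
contact_force: [-0.8, -0.9, -0.4]
opening: -0.003
finger_force: 0.0
```

```bash
python3 - <<'E'
from h import *
st(); cover()
E
```

```text
t 11.4 p [0.5649 0.049  0.101 ] box [0.0021 0.1154] F [-0.8 -0.9 -0.4] op -0.003 q [-0.09  0.16  1.93  0.    1.05 -1.39] toolyaw [0.2664 0.9639]
white: box x -47.0 158.0 y -631.0 -558.0
white: box x -101.0 116.0 y -438.0 -335.0
white: box x -84.0 89.0 y -4.0 259.0
```

Emit:
{"api": "send_rows", "payload": {"moves": "0 0 0 0 0.02 0 -1;0 0 0 0.001 0.04 0 -1;0 0 0 0.001 0.05 0 -1;0 0 0 0.001 0.05 0 -1"}}

```text
time: 11.95
eef_pos: [0.5681, 0.0559, 0.1011]
tcp_rot: [0.134, 0.991, -0.002, 0.001]
contact_force: [1.4, -6.8, -1.3]
opening: -0.002
finger_force: 3.1
```

```bash
python3 - <<'E'
from h import *
st(); cover()
E
```

```text
t 11.95 p [0.5681 0.0559 0.1011] box [0.0035 0.1229] F [ 1.4 -6.8 -1.3] op -0.002 q [-0.08  0.17  1.92 -0.    1.05 -1.38] toolyaw [0.2657 0.9641]
white: box x -47.0 158.0 y -631.0 -558.0
white: box x -101.0 116.0 y -438.0 -335.0
white: box x -81.0 89.0 y 4.0 266.0
```

The cover is at its stop: the force rose, and the measured span is y 4 to 266. I'll back off, lift and look at the valves.

Emit:
{"api": "send_rows", "payload": {"moves": "0 0 0 0 -0.06 0 -1;0 0 0 0 -0.06 0 -1;0 0 0 0 -0.06 -0.3 -1;0 0 0 0 -0.06 -0.4 -1;0 0 0 0 -0.06 -0.4 -1"}}

```text
time: 12.62
eef_pos: [0.5654, 0.0465, 0.1833]
tcp_rot: [0.134, 0.991, 0.0, 0.002]
contact_force: [-0.3, -0.1, -0.2]
opening: 0.001
finger_force: 0.0
```

```bash
python3 - <<'E'
from h import *
st()
ims=[]
for n,(x,y) in (("scene",(190,110)),("top",(270,150))):
    c=cover(n) if n=="scene" else ctrl.read_camera(n)
    ims.append(cv2.resize(c["image"][y:y+170,x:x+170,::-1],None,fx=2.35,fy=2.35,interpolation=cv2.INTER_CUBIC))
cv2.imwrite("pics/bay.png",np.hstack(ims))
E
```

```text
t 12.62 p [0.5654 0.0465 0.1833] box [0.0032 0.1131] F [-0.3 -0.1 -0.2] op 0.001 q [-0.1   0.07  1.87  0.    1.2  -1.4 ] toolyaw [0.2664 0.9639]
white: box x -47.0 158.0 y -631.0 -558.0
white: box x -100.0 116.0 y -437.0 -335.0
white: box x -80.0 89.0 y 4.0 266.0
```

View pics/bay.png

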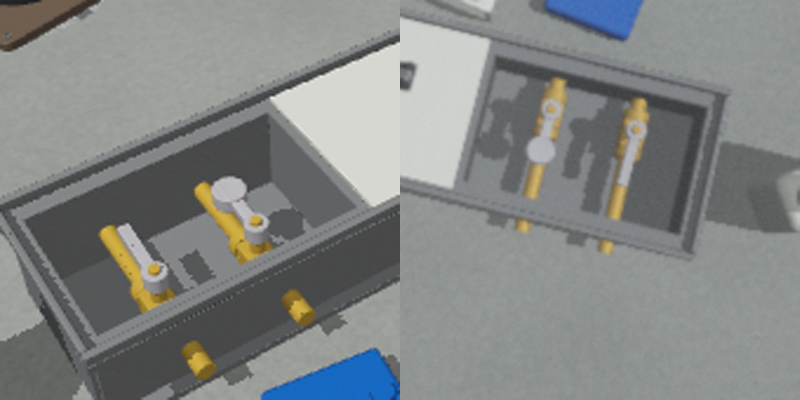

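The marked handle (with the disc) is the +y valve. Its disc is at scene crop pixel (229,190) and top crop pixel (541,150); the plain one is at the -y place, and both point to -x. Next I'll compute the disc position and the true tip height.

```bash
python3 - <<'E'
from h import *
cs,ct=ctrl.read_camera("scene"),ctrl.read_camera("top")
def b(w): return ((w-B)@A*1000).round(1)
for nm,s,t in (("disc",(229,188),(541,150)),("hubT",(257,224),(551,106)),("hubP",(154,272),(636,130))):
    s=np.array(s)/2.35+[190,110]; t=(np.array(t)-[400,0])/2.35+[270,150]
    print(nm,b(plane(cs,s,.088)),b(plane(ct,t,.088)))
# fingertip height: the bottom-centre pixel of tip against vertical line through TCP
for nm,px,p in (("tip3",(253.2,200.5),(.4954,-.2189,.1049)),("tip2",(252.6,195.5),(.4955,-.2188,.117)),("first",(331.5,156.5),(.5402,-.0476,.1271))):
    for off in(-.014,0,.01,.015,.02,.03):
        print(nm,off,((plane(cs,px,p[2]+off)-np.array(p[:2]))@A*1000).round(1))
E
```

```text
disc [[-13.9 -76.4]] [[-17.6 -81.3]]
hubT [[ 36.5 -78.1]] [[ 33.3 -80.4]]
hubP [[  34.7 -176.5]] [[  29.9 -179.1]]
tip3 -0.014 [[-26.4  11. ]]
tip3 0 [[-14.    6.4]]
tip3 0.01 [[-5.1  3.2]]
tip3 0.015 [[-0.7  1.5]]
tip3 0.02 [[ 3.8 -0.1]]
tip3 0.03 [[12.7 -3.4]]
tip2 -0.014 [[-28.6  12.3]]
tip2 0 [[-15.9   7.6]]
tip2 0.01 [[-6.8  4.2]]
tip2 0.015 [[-2.3  2.6]]
tip2 0.02 [[2.2 0.9]]
tip2 0.03 [[11.3 -2.5]]
first -0.014 [[-28.2  26.6]]
first 0 [[-15.3  17.8]]
first 0.01 [[-6.1 11.4]]
first 0.015 [[-1.5  8.3]]
first 0.02 [[3.1 5.1]]
first 0.03 [[12.3 -1.2]]
```

The image and contact evidence put the true tips about 17 mm above the reported TCP. I'll rotate 90° so the knuckles lie along the box's x axis, and move over the bay at height.

Emit:
{"api": "send_rows", "payload": {"moves": "0 0 0.03 0.02 -0.1 0 -1;0 0 0.055 0.04 -0.25 0 -1;0 0 0.083 0.06 -0.4 0 -1;0 0 0.11 0.08 -0.55 0 -1;0 0 0.138 0.1 -0.7 0 -1;0 0 0.165 0.1 -0.85 0 -1;0 0 0.193 0.1 -1 0 -1;0 0 0.22 0.1 -1 0 -1;0 0 0.2475 0.1 -1 0 -1;0 0 0.2475 0.1 -1 0 -1;0 0 0.2475 0.1 -1 0 -1"}}

```text
time: 14.2
eef_pos: [0.4911, -0.1408, 0.1801]
tcp_rot: [0.79, 0.613, -0.0, -0.001]
contact_force: [-0.3, -0.4, -0.1]
opening: -0.0
finger_force: 0.0
```

```bash
python3 - <<'E'
from h import *
st(); print(tool([*(B+A@[-.018,-.128]),.053]))
E
```

```text
t 14.2 p [ 0.4911 -0.1408  0.1801] box [-0.0219 -0.0868] F [-0.3 -0.4 -0.1] op -0.0 q [-0.48 -0.05  2.    0.    1.2  -0.23] toolyaw [ 0.9685 -0.2488]
[-0.206  0.02   0.636]
```

Emit:
{"api": "send_rows", "payload": {"moves": "0 0 0 -0.206 0.02 0 -1;0 0 0 -0.206 0.02 0 -1;0 0 0 -0.206 0.02 0.2 -1;0 0 0 -0.206 0.02 0.4 -1;0 0 0 -0.206 0.02 0.5 -1;0 0 0 -0.206 0.02 0.57 -1;0 0 0 -0.206 0.02 0.63 -1;0 0 0 -0.206 0.02 0.63 -1"}}

```text
time: 15.2
eef_pos: [0.4848, -0.1816, 0.0546]
tcp_rot: [0.791, 0.612, -0.0, -0.001]
contact_force: [0.3, -0.3, -0.5]
opening: -0.001
finger_force: 0.0
```

```bash
python3 - <<'E'
from h import *
st()
c=ctrl.read_camera("scene"); a=c["image"][130:250,190:350,::-1]
cv2.imwrite("pics/bay2.png",cv2.resize(a,None,fx=5,fy=5,interpolation=cv2.INTER_CUBIC))
E
```

```text
t 15.2 p [ 0.4848 -0.1816  0.0546] box [-0.0178 -0.1279] F [ 0.3 -0.3 -0.5] op -0.001 q [-0.55  0.13  2.07  0.    0.95 -0.3 ] toolyaw [ 0.968  -0.2509]
```

View pics/bay2.png

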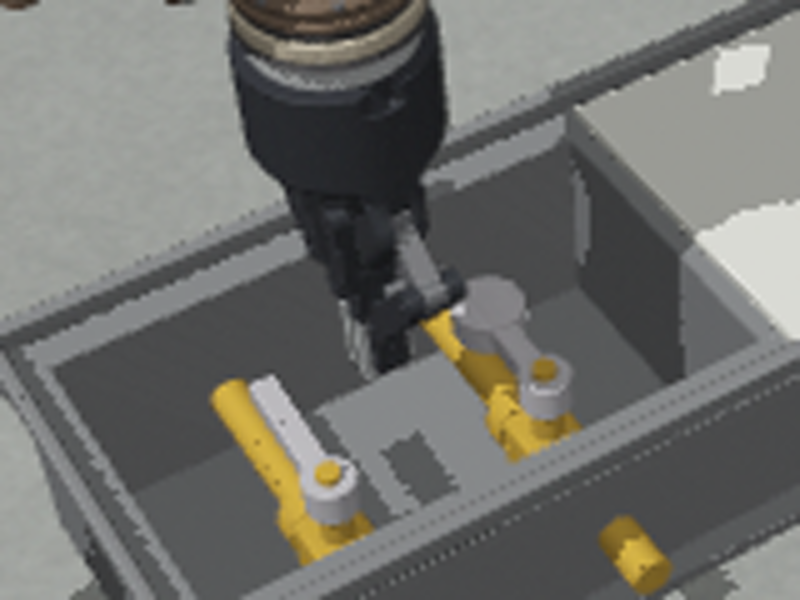

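The tip, at crop pixel (375,370), stands beside the disc at (490,300), near handle height and clear of the plain handle. I'll sweep the disc round in an arc.

Emit:
{"api": "send_rows", "payload": {"moves": "0 0 0 0.05 0.01 0 -1;0 0 0 0.095 0.015 0 -1;0 0 0 0.13 0 0 -1;0 0 0 0.165 -0.01 0 -1;0 0 0 0.205 -0.02 0 -1;0 0 0 0.245 -0.02 0 -1;0 0 0 0.28 -0.015 0 -1;0 0 0 0.318 -0.003 0 -1;0 0 0 0.35 0.015 0 -1;0 0 0 0.385 0.033 0 -1;0 0 0 0.385 0.033 0 -1"}}

```text
time: 16.62
eef_pos: [0.511, -0.1082, 0.0549]
tcp_rot: [0.791, 0.612, 0.0, -0.001]
contact_force: [-0.9, -1.5, 0.8]
opening: 0.002
finger_force: 0.7
```

```bash
cat >> h.py <<'E'
def disc():   # light-grey handle pixels inside the bay, at z .088, box mm
    for n in("scene","top"):
        c=ctrl.read_camera(n); im=c["image"]; hsv=cv2.cvtColor(im,cv2.COLOR_RGB2HSV)
        m=((hsv[...,2]>145)&(hsv[...,1]<35)).astype(np.uint8)
        for k in cv2.findContours(m,0,1)[0]:
            if cv2.contourArea(k)<6: continue
            w=(plane(c,k[:,0],.088)-B)@A*1000
            if abs(w[:,0].mean())<65 and -215<w[:,1].mean()<-12: print(n,"area",cv2.contourArea(k),"mean",w.mean(0).round(),"min",w.min(0).round(),"max",w.max(0).round())
E
python3 - <<'E'
from h import *
st(); disc()
E
```

```text
t 16.62 p [ 0.511  -0.1082  0.0549] box [-0.0108 -0.0503] F [-0.9 -1.5  0.8] op 0.002 q [-0.4   0.14  2.06  0.    0.95 -0.15] toolyaw [ 0.968 -0.251]
scene area 180.5 mean [  14. -178.] min [ -28. -190.] max [  48. -166.]
scene area 179.5 mean [ 27. -59.] min [  4. -94.] max [ 48. -25.]
top area 104.5 mean [   5. -178.] min [ -33. -189.] max [  41. -169.]
```

Emit:
{"api": "send_rows", "payload": {"moves": "0 0 0 0.025 0.03 0 -1;0 0 0 0.045 0.06 0 -1;0 0 0 0.055 0.08 0 -1;0 0 0 0.055 0.09 0 -1;0 0 0 0.055 0.09 0 -1"}}

```text
time: 17.35
eef_pos: [0.5289, -0.1026, 0.0545]
tcp_rot: [0.791, 0.612, -0.002, -0.003]
contact_force: [-9.0, -0.9, 4.5]
opening: 0.001
finger_force: 4.5
```

```bash
python3 - <<'E'
from h import *
st(); disc()
E
```

```text
t 17.35 p [ 0.5289 -0.1026  0.0545] box [ 0.0051 -0.0404] F [-9.  -0.9  4.5] op 0.001 q [-0.38  0.17  2.02 -0.    0.96 -0.13] toolyaw [ 0.9681 -0.2506]
scene area 180.5 mean [  14. -178.] min [ -28. -190.] max [  48. -166.]
scene area 217.5 mean [ 36. -56.] min [ 20. -94.] max [ 51. -19.]
top area 103.5 mean [   5. -178.] min [ -33. -189.] max [  41. -169.]
```

The force is at 9 N against the stop, and the handle is in line with the hub (x 20 to 51, centre 36). I'll press slightly more, then withdraw toward -x and up.

Emit:
{"api": "send_rows", "payload": {"moves": "0 0 0 0 0.012 0 -1;0 0 0 0 0.012 0 -1;0 0 0 0 -0.06 0 -1;0 0 0 0 -0.15 0 -1;0 0 0 0 -0.15 0 -1;0 0 0 0 -0.15 -0.3 -1;0 0 0 0 -0.15 -0.6 -1;0 0 0 0 -0.15 -0.8 -1;0 0 0 0 -0.15 -0.8 -1;0 0 0 0 -0.15 -0.8 -1"}}

```text
time: 18.7
eef_pos: [0.5021, -0.0952, 0.2145]
tcp_rot: [0.791, 0.612, 0.0, -0.0]
contact_force: [-0.7, 0.8, -0.1]
opening: -0.002
finger_force: 0.0
```

```bash
python3 - <<'E'
from h import *
st(); disc(); cover()
E
```

```text
t 18.7 p [ 0.5021 -0.0952  0.2145] box [-0.0227 -0.04  ] F [-0.7  0.8 -0.1] op -0.002 q [-0.39 -0.09  1.97  0.    1.26 -0.13] toolyaw [ 0.9679 -0.2513]
scene area 174.0 mean [  13. -178.] min [ -27. -190.] max [  45. -166.]
scene area 223.0 mean [ 35. -55.] min [ 18. -94.] max [ 49. -16.]
top area 103.5 mean [   5. -178.] min [ -33. -189.] max [  41. -169.]
white: box x -47.0 158.0 y -631.0 -558.0
white: box x -100.0 116.0 y -438.0 -335.0
white: box x -80.0 89.0 y 4.0 266.0
```

```bash
python3 -c "
from plant import ctrl
print(ctrl.sign_off())"
```

```text
the job is handed in; nothing more can be done
None
```

I handed the job in at about 19 s of the 51 s limit: the cover is at its stop on the deck, the marked handle is shut across its pipe, the plain handle is unmoved, and the bottle, rack and ice pack were not touched; the hand-in returned no verdict.

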